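Set the stem gauge for the sample stick

ROBOT

A 6-joint arm with a two-finger parallel gripper is mounted at the origin on the work surface. World frame = base frame: x ahead of the robot, y to its left, z up, the work surface at z = 0. Lengths are in mm, angles in rad, forces in N, time in s.
With the tool pointing down it reaches from about 300 to 775 mm from the base axis. Payload 14.6 kg.
Tool frame: the origin (TCP) lies at the very end of the fingers, on their centre line; the grasp point (between the pads) lies 19 mm behind it (grip_point_offset is the distance from the TCP to the grasp point, in mm); z points along the fingers, y is the line along which they close (so a half turn about z gives the same grasp; the last joint's range is limited). The gripper opens to 94 mm and grips with 3 to 60 N. Pads are 16 mm wide; open, the fingers measure 119 mm over their backs; the gripper's body (75 mm by 177 mm) begins 78 mm behind the grasp point.
Start: joints at [-1.207, 0.3, 1.521, -0, 1.321, -0.067], TCP at [229.671, -499.74, 205.446] pointing down, gripper open.
Joint ranges: [-3.03, 3.03], [-0.79, 2.21], [0.23, 2.52], [-1.04, 4.18], [0, 3.07], [-2.55, 2.55]. Speed limits (rad/s): [2.22, 2.22, 2.57, 3.14, 3.14, 3.14].

INTERFACE

Orientations are given as [roll, pitch, yaw] about the fixed x, y, z axes, in that order (R = Rz(yaw) Ry(pitch) Rx(roll)).
In Python, from cell import read_state, camera, camera_info, sign_off, grip_point_offset gives the robot as it stands.
- The arm moves only by the shell command python3 -m handwheel 'ROWS' [FORCE]. ROWS is text: rows parted by semicolons, each of 5 numbers parted by spaces: the shift along the world's x, y, z in units of 40 mm (1.0 is 40 mm), then the turn about the world's z in units of 5 degrees (1.0 is 5 degrees), then the closure, from 0 (fully open) to 1 (shut). In form: dx dy dz yaw gripper; .... A call has 1 to 12 rows; each row shifts and turns the commanded pose from where the row before left it; what a row does not reach is not made up. A row lasts 1/12 s, in which the tool goes at most 41.7 mm and 7.16 degrees, less where a joint would pass 70% of its speed; a pose out of reach is approached as far as the arm can. A call is refused whole if a number of a shift passes 1 or a number of a turn 1, either way. A call with a gripper value outside its range is refused whole. The fingers move at their own pace and stop on an object; FORCE is the grip in N (left out, the last holds). Time passes only in rows, so rows that do not move let the fingers close. It gives the time, the measured TCP pose, the force, the opening and the grip force at its end, in the units of the state.
- read_state(): the state, without advancing time (a new reading comes with each control period).
- camera(name): name is "scene" or "side" or "wrist"; returns (picture, depth): 480x640x3 uint8, red, green, blue; 480x640 float32, mm along the optical axis (not along the pixel's ray), 0 where there is no reading.
- camera_info(name): a dict with "intrinsics" (3x3 intrinsics, pixels), "world_from_camera" (4x4, takes a point from camera to world coordinates). Camera axes: x right, y down, z forward; pixel columns grow to the right and rows downward; lengths in mm; the calibration is good to about 2 mm. The wrist camera is an equidistant fisheye: a pixel r from the principal point sees the ray r / f radians off the axis. A picture is of the moment at which its call begins: read the wrist's pose just before it. camera_info takes no time and is no camera call; for the wrist camera it gives the pose at the moment of the call.
- sign_off(): hands the job in; it is judged then, once.
The state is a dict: "clock": time; "joints": joint angles; "qd": joint speeds; "effort": joint torques, N m; "eef_pos": TCP position; "eef_rot": TCP orientation; "wrist_force": force on the tool from outside, world axes, zero at the start; "moment": the same for the moment, N m; "finger_gap": finger opening in mm; "finger_force": force on a finger pad.
Only numpy, scipy, OpenCV 4.12 (cv2) and the standard library are available. Lean on these libraries where they do the work, as an engineer would, in place of code of your own. Each camera call takes 0.05 s, during which the arm holds its last target. There are 200 camera calls.

TASK

Set the stem gauge for the stick that lies inside the wire hoop: first lift the small reel out of the gauge's trough and stand it upright, fully on the round cork mat. Then lift the stop's knob out of its notch, move the stop along and drop the knob fully into the notch where that stick just fits between the end block and the stop, and after that lay the stick flat in that gap, along the trough. Leave the other two sticks and everything else on the bench where they are.

Things in the scene. Friction and masses are not known exactly. Their poses are not given: they have to be found in the camera images.
- gauge: Fixed stem gauge: a wooden board 130 mm (x) by 352 mm (y), 12 mm thick, with a flat trough along y on its -x side (77 mm wide, at its -y end a wooden end block 33 mm high) and a steel notched rail, 20 mm wide, on its +x side, tooth points 38 mm above the trough floor. Origin: bench level, middle of the board.
- trough (a point): Point on the gauge's trough floor (12 mm above the bench), half-way across the trough, at the end block's face; +y runs along the trough from the end block towards the stop, z up. End block: y = -30 to 0 mm. A lip 8 mm high bounds the trough at x = -40 mm; the rail spans x = 45 to 65 mm; the board ends at y = 322 mm.
- stop (a joint): Position of the sliding stop along the rail, m, growing away from the end block. Gap between end block and stop = 0.093 + this value. Notches at 0, 0.03, 0.06 and 0.09 (1.5 mm of play either way), then one long notch from 0.12 to 0.18, in which it starts. Aluminium: plate across the trough 30 mm high, carriage 46 mm long over the rail, 52 mm high above the floor. Slides easily when the knob is lifted.
- knob (a joint): Lift of the stop's knob, m: 0 = pin down in a notch, at most 0.030. At 0.020 or more the pin clears the teeth. Teeth are pointed, so a knob let go near a notch falls into it, pressed by its weight and a weak spring (2 to 4 N to lift).
- knob_mid (a point): Centre of the knob head: black upright cylinder, 26 mm diameter, 28 mm tall, on the stop's carriage. In the trough frame: x = 55 mm, y = 119 mm + stop value, z = 81 mm + lift. Its underside is 15 mm above the carriage's top when down. It moves with the stop and its lift only and does not turn; axes as the trough's.
- reel_mid (a point): Centre of a small wooden reel, wound with dark wire: 48 mm diameter flanges (8 mm thick, winding 42 mm across between them), 64 mm tall, 85 to 170 g, standing upright in the trough between end block and stop, in the way of the stop; this point is 32 mm above its underside, z along its axis.
- mat_top (a point): Centre of the top of a round cork mat, 110 mm diameter, 3 mm thick, fixed on the bench.
- hoop_mid (a point): Centre, at bench level, of a brass wire hoop lying fixed on the bench: 180 mm diameter, wire 6 mm thick. One of the three sticks lies inside it, flat on the bench; that is the sample.
- stick85_mid (a point): centre of a dark wooden square stick, 85 mm long (along its x), 18 x 18 mm in section, about 26 g, lying flat on the bench; this point is 9 mm above its underside
- stick115_mid (a point): centre of a dark wooden square stick, 115 mm long (along its x), 18 x 18 mm in section, about 34 g, lying flat on the bench; this point is 9 mm above its underside
- stick145_mid (a point): centre of a dark wooden square stick, 145 mm long (along its x), 18 x 18 mm in section, about 44 g, lying flat on the bench; this point is 9 mm above its underside
- candle: bystander: pillar candle, cream wax, 42 mm diameter, 85 mm tall, stands upright behind the gauge's rail (origin: centre of underside)
- glue: bystander: small white plastic bottle with black cap, 36 mm diameter, 85 mm tall, stands beside the gauge's open end, away from the end block (origin: centre of underside)
- pot: bystander: empty terracotta flower pot, 90 mm across the rim, 75 mm tall (origin: centre of underside)
- bigreel: bystander: large empty wooden reel, flanges 90 mm across, 75 mm tall, upright (origin: centre of underside)
- roll: bystander: open cardboard tube section, 76 mm diameter, 60 mm tall, upright (origin: centre of underside)
- secateurs: bystander: secateurs lying flat, about 145 mm long and 16 mm high (origin: under the pivot, x towards the blades)
There are look-alikes about, which are no part of the job. Leave any purple look-alike of the part that bears stick85_mid alone.

How it is judged:
By the outcome, as a careful person would: the job done as asked, in the order asked, and still so for the second after the job is handed in, with the robot touching nothing.
It also fails if it takes over 72 s, if anything falls off the work surface, if the arm or the gripper's body presses on something with over 40 N, if the wrist force passes 120 N, or if a joint passes its speed limit or range.

## Working session

There is one attempt and no reset: what is moved stays moved. The work goes in short steps, Python scripts to look and compute and a shell command to move; the robot and the scene stay as the last step left them, time stands still between calls to the robot, and variables do not carry over. Pictures are saved under pics/ and viewed, at most 10 in all, crops included, and the job is handed in when it is done.

```bash
ls; mkdir -p pics; cat > h.py <<'E'
import numpy as np, cv2
from cell import *
def save(n,f):
    p,d=camera(n); cv2.imwrite(f'pics/{f}.png',p[:,:,::-1]); np.savez(f'{f}.npz',p=p,d=d,K=camera_info(n)['intrinsics'],T=camera_info(n)['world_from_camera']); return p,d
def ray(f,u,v,z):
    a=np.load(f+'.npz'); K=a['K'];T=a['T']
    d=T[:3,:3]@np.linalg.inv(K)@np.array([u,v,1.]); o=T[:3,3]
    return o+d*(z-o[2])/d[2]
def pt(f,u,v):
    a=np.load(f+'.npz'); K=a['K'];T=a['T']; z=a['d'][int(v),int(u)]
    return T[:3,:3]@(np.linalg.inv(K)@np.array([u,v,1.])*z)+T[:3,3]
def cloud(f):
    a=np.load(f+'.npz'); K=a['K'];T=a['T'];d=a['d']
    v,u=np.indices(d.shape); P=np.stack([(u-K[0,2])/K[0,0]*d,(v-K[1,2])/K[1,1]*d,d],-1)
    P=P@T[:3,:3].T+T[:3,3]; P[d==0]=np.nan; return a['p'],P
E
python3 - <<'E'
from h import *
for n in('scene','side'):
    save(n,n+'0'); print(camera_info(n))
print(read_state(), grip_point_offset)
E
```

```text
pics
{'intrinsics': array([[622.20573768,   0.        , 331.44159062],
       [  0.        , 622.20573768, 247.08276835],
       [  0.        ,   0.        ,   1.        ]]), 'world_from_camera': array([[-8.42160083e-01,  4.65244711e-01, -2.72605489e-01,
         9.06101204e+02],
       [ 5.39092002e-01,  7.15095283e-01, -4.44992752e-01,
         7.13122891e+02],
       [-1.20916247e-02, -5.21714572e-01, -8.53034406e-01,
         1.32612556e+03],
       [ 0.00000000e+00,  0.00000000e+00,  0.00000000e+00,
         1.00000000e+00]])}
{'intrinsics': array([[536.10161152,   0.        , 310.06899585],
       [  0.        , 536.10161152, 239.30810336],
       [  0.        ,   0.        ,   1.        ]]), 'world_from_camera': array([[-8.71091007e-01, -3.46514995e-01,  3.48034217e-01,
         1.13435606e+02],
       [-4.90705348e-01,  5.84913308e-01, -6.45820938e-01,
         8.23661732e+02],
       [ 2.02167940e-02, -7.33351062e-01, -6.79549484e-01,
         8.97462849e+02],
       [ 0.00000000e+00,  0.00000000e+00,  0.00000000e+00,
         1.00000000e+00]])}
{'clock': 0.1, 'joints': array([-1.20660275e+00,  3.00416758e-01,  1.52152992e+00, -4.72027364e-05,
        1.32070885e+00, -6.66089216e-02]), 'qd': array([-0.00054913,  0.00073999,  0.00010996,  0.00136778,  0.00154921,
        0.00033239]), 'effort': array([ 3.01211767e-03, -5.32637501e+01, -3.53283441e+01,  7.09558139e-02,
        2.34638719e-02, -4.98896327e-05]), 'eef_pos': array([ 229.57456681, -499.52696873,  204.93778272]), 'eef_rot': array([-3.14052910e+00, -2.51239459e-05,  4.30814193e-01]), 'wrist_force': array([-0.01481167,  0.10363902, -0.60621363]), 'moment': array([-0.005936  ,  0.04407936, -0.03521411]), 'finger_force': 0.0, 'finger_gap': 93.94249156971038} 18.8
```

View pics/scene0.png

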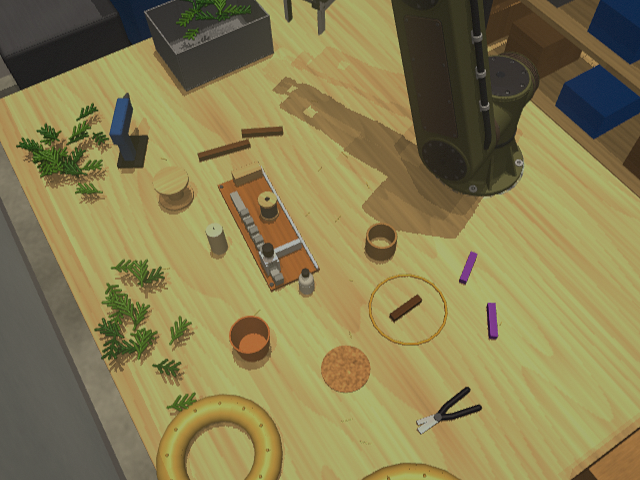

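View pics/side0.png

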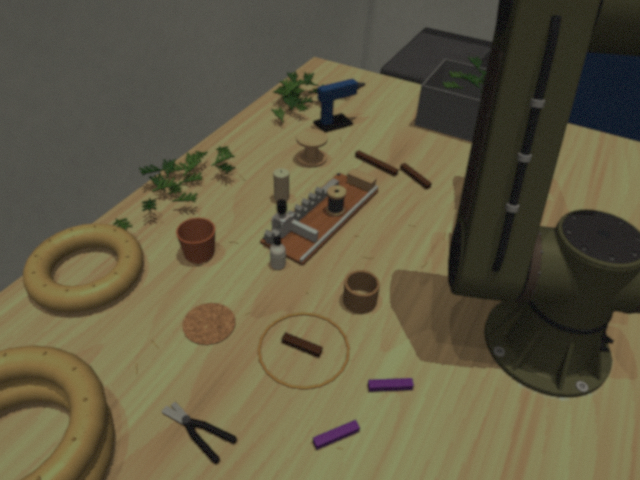

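The scene view shows the gauge from its end block (245,172) to its open end (290,285). The reel is at (267,205), the stop's knob at (267,250), the mat at (345,368) and the hoop at (408,309) with a dark stick inside it (405,307). The other two dark sticks lie at (223,150) and (262,131), and the purple look-alikes at (468,267) and (492,320). The side view agrees. Next I measure these.

```bash
cat > m.py <<'E'
from h import *
p,P=cloud('scene0'); hsv=cv2.cvtColor(p,cv2.COLOR_RGB2HSV)
np.set_printoptions(precision=1,suppress=True)
def blob(m,u,v):
    n,l,s,c=cv2.connectedComponentsWithStats(m.astype(np.uint8)); 
    ys,xs=np.nonzero(m); i=np.argmin((ys-v)**2+(xs-u)**2); return l==l[ys[i],xs[i]]
Z=P[...,2]
for n,(u,v) in dict(hoopstick=(405,307),s2=(223,150),s3=(262,131)).items():
    m=blob((hsv[...,2]<125)&(Z>8)&(Z<30),u,v)
    Q=P[m]; top=Q[Q[:,2]>14]; r=cv2.minAreaRect(top[:,:2].astype(np.float32)); print(n,m.sum(),r,np.median(top[:,2]),hsv[v,u])
    ys,xs=np.nonzero(m)
    W=np.array([ray('scene0',a,b,18)[:2] for a,b in zip(xs,ys)]).astype(np.float32); print('  ray',cv2.minAreaRect(W))
# mat
m=blob((hsv[...,0]<14)&(hsv[...,1]>80)&(Z<12)&(Z>-5),345,368); Q=P[m]; print('mat',m.sum(),cv2.minEnclosingCircle(Q[:,:2].astype(np.float32)),np.median(Q[:,2]), hsv[368,345])
# raised points in gauge area
c=ray('scene0',267,230,12); print('gauge approx',c)
for n,(u,v) in dict(block=(245,172),blocktop2=(250,170),reeltop=(267,197),knob=(267,247),floor=(255,225),glue=(306,272),candle=(214,228),plate=(288,244),rim=(380,228),end1=(272,290),end2=(318,269),start1=(220,186),start2=(258,165)).items(): print(n,P[v,u],hsv[v,u])
# bench height check
print(P[330,560],P[420,330])
E
python3 m.py; python3 - <<'E'
import cv2
a=cv2.imread('pics/scene0.png')
x=cv2.resize(a[155:300,195:345],None,fx=4,fy=4,interpolation=2); cv2.imwrite('pics/c1.png',x)
E
```

```text
hoopstick 290 ((431.0804443359375, 262.10516357421875), (85.10552978515625, 19.89684295654297), 5.389172077178955) 17.154438334591077 [ 13 162  85]
  ray ((432.81915283203125, 263.3039855957031), (86.81250762939453, 21.326313018798828), 4.53989839553833)
s2 361 ((565.0279541015625, -396.6702575683594), (25.170713424682617, 142.3685760498047), 76.3029556274414) 17.3925785399731 [ 14 149  96]
  ray ((566.3886108398438, -392.3624572753906), (28.772653579711914, 143.16555786132812), 77.63814544677734)
s3 280 ((444.49444580078125, -396.8091125488281), (25.799043655395508, 112.36095428466797), 61.73524475097656) 16.647797439367878 [ 15 148 105]
  ray ((446.5560302734375, -392.4427185058594), (29.04840660095215, 111.84414672851562), 61.82575225830078)
mat 1 ((469.35809326171875, 261.5673522949219), 9.999999747378752e-05) 11.748452181929224 [ 15 158 170]
gauge approx [ 595.2 -103.6   12. ]
block [ 561.4 -273.6   42.8] [ 21 126 174]
blocktop2 [ 546.6 -274.1   40.3] [ 20 124 173]
reeltop [ 561.4 -150.6   73.6] [25 90 93]
knob [639.5  -7.  101.7] [20 77 66]
floor [ 613.5 -132.7   13.1] [ 13 122 132]
glue [593.8  89.4  83.5] [19 69 70]
candle [ 715.5 -134.2   82.3] [ 32  65 150]
plate [579.6 -21.5  42.4] [ 65   9 178]
rim [364.9  61.   40. ] [ 17 131  84]
end1 [669.   50.8  11.2] [ 15 133  71]
end2 [546.7  61.7  10.8] [ 15 120  87]
start1 [ 630.1 -295.3    8. ] [30 23 78]
start2 [ 522.7 -272.3   46.9] [ 24 114 172]
[159.2 495.2  -5.5] [718.3 384.3   0.1]
```

View pics/c1.png

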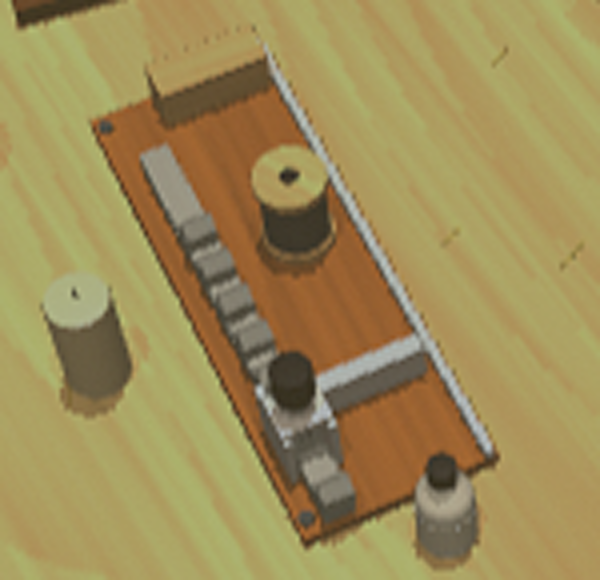

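```bash
cat > m2.py <<'E'
from h import *
np.set_printoptions(precision=1,suppress=True)
def c(x,y): return x/4+195-.4,y/4+155-.4
R=lambda x,y,z: ray('scene0',*c(x,y),z)
A=R(94,122,12);B=R(304,541,12);C=R(497,457,12); blk=R(168,125,12); lipend=R(492,450,20)
print('A',A,'B',B,'C',C,np.linalg.norm(A-B),np.linalg.norm(C-B),np.degrees(np.arctan2(*(B-A)[1::-1])),np.degrees(np.arctan2(*(B-C)[1::-1])))
print('block face at',blk,'top edge', R(165,97,45),R(268,62,45))
print('reel top',R(290,177,76),'knob top',R(292,366,107))
print('glue',R(441,465,97-12),'candle',R(77,300,85))
hs={}
for f in('scene0','side0'):
    p=np.load(f+'.npz')['p']; h=cv2.cvtColor(p,cv2.COLOR_RGB2HSV); hs[f]=h
    u,v=(345,368) if f[1]=='c' else (209,323)
    print(f,h[v-3:v+4,u-3:u+4].reshape(-1,3).mean(0), h[v+40,u].tolist(),h[v,u-45].tolist())
    m=((h[...,0]<17)&(h[...,1]>100)).astype(np.uint8); m=cv2.morphologyEx(m,cv2.MORPH_CLOSE,np.ones((3,3)))
    n,l,s,cc=cv2.connectedComponentsWithStats(m); k=l[v,u]
    cs,_=cv2.findContours((l==k).astype(np.uint8),0,1); q=max(cs,key=cv2.contourArea)[:,0]
    W=np.array([ray(f,a,b,3)[:2] for a,b in q],np.float32); print('mat',s[k],cv2.minEnclosingCircle(W))
E
python3 m2.py
python3 - <<'E'
import cv2
a=cv2.imread('pics/side0.png')
x=cv2.resize(a[165:300,255:395],None,fx=4,fy=4,interpolation=2); cv2.imwrite('pics/c2.png',x)
E
```

```text
A [ 633.8 -297.6   12. ] B [671.8  49.1  12. ] C [545.1  63.1  12. ] 348.7975333407924 127.46708322704114 83.74328820280773 -6.282793502952705
block face at [ 593.9 -268.6   12. ] top edge [ 592.7 -265.1   45. ] [ 522.6 -253.6   45. ]
reel top [ 564.7 -143.8   76. ] knob top [638.3  -5.2 107. ]
glue [594.8  86.2  85. ] candle [ 718.3 -128.5   85. ]
scene0 [ 15.6 154.6 163.9] [27, 108, 173] [32, 95, 179]
mat [ 321  346   49   46 1786] ((628.1156005859375, 306.0966796875), 54.774715423583984)
side0 [ 14.6 130.8 120. ] [20, 105, 134] [26, 91, 132]
mat [ 183  304   52   40 1642] ((628.3119506835938, 305.51983642578125), 54.11335372924805)
```

View pics/c2.png

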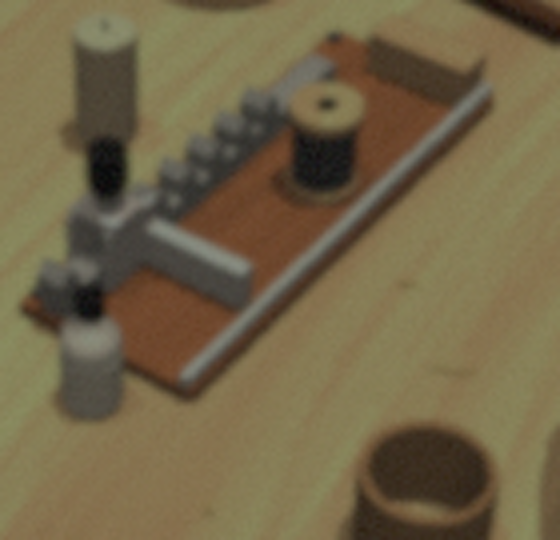

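```bash
python3 - <<'E'
from h import *
np.set_printoptions(precision=1,suppress=True)
def c(x,y): return x/4+255-.4,y/4+165-.4
R=lambda x,y,z: ray('side0',*c(x,y),z)
print('reel',R(327,101,76),'knob',R(107,143,107),'B',R(25,305,12),'C',R(190,392,12),'block face',R(365,77,12))
E
python3 -m handwheel '.66 .7 0 -.55 0;.66 .7 0 -.55 0;.66 .7 0 -.55 0;.66 .7 0 -.55 0;.66 .7 0 -.55 0;.66 .7 0 -.55 0;.66 .7 0 -.55 0;.66 .7 0 -.55 0;.66 .7 0 -.55 0;.66 .7 0 -.55 0;.66 .7 0 -.35 0;.66 .7 0 -.35 0'
```

```text
reel [ 567.  -149.7   76. ] knob [642.5 -10.5 107. ] B [666.6  47.6  12. ] C [543.8  60.9  12. ] block face [ 592.3 -262.8   12. ]
clock: 1.1
eef_pos: [547.4, -162.0, 205.2]
eef_rot: [-3.142, 0.0, -0.112]
wrist_force: [-0.5, -0.7, 0.6]
finger_gap: 94.1
finger_force: 0.0
```

```bash
cat >> h.py <<'E'
def wray(f,u,v,z):
    a=np.load(f+'.npz'); K=a['K'];T=a['T']
    x,y=(u-K[0,2])/K[0,0],(v-K[1,2])/K[1,1]; r=np.hypot(x,y); s=np.sin(r)/r if r>1e-9 else 1
    d=T[:3,:3]@np.array([x*s,y*s,np.cos(r)]); o=T[:3,3]; return o+d*(z-o[2])/d[2]
def wproj(f,X):
    a=np.load(f+'.npz'); K=a['K'];T=a['T']
    q=T[:3,:3].T@(np.asarray(X,float)-T[:3,3]); t=np.arctan2(np.hypot(q[0],q[1]),q[2]); n=np.hypot(q[0],q[1])
    return K[0,0]*t*q[0]/n+K[0,2],K[1,1]*t*q[1]/n+K[1,2]
E
python3 - <<'E'
from h import *
save('wrist','w1'); print(camera_info('wrist'))
print(wproj('w1',(566,-146.5,76)),wproj('w1',(640,-8,107)))
E
```

```text
{'intrinsics': array([[371.64829954,   0.        , 319.31259991],
       [  0.        , 371.64829954, 237.43693124],
       [  0.        ,   0.        ,   1.        ]]), 'world_from_camera': array([[-1.10199462e-01, -9.57521070e-01, -2.66476037e-01,
         6.30316728e+02],
       [-9.93907776e-01,  1.05666472e-01,  3.13357573e-02,
        -1.66267110e+02],
       [-1.84706502e-03,  2.68305789e-01, -9.63332026e-01,
         3.82932069e+02],
       [ 0.00000000e+00,  0.00000000e+00,  0.00000000e+00,
         1.00000000e+00]])}
(np.float64(305.1169881091659), np.float64(215.32652722397555)) (np.float64(124.6464228843864), np.float64(155.33032589482323))
```

View pics/w1.png

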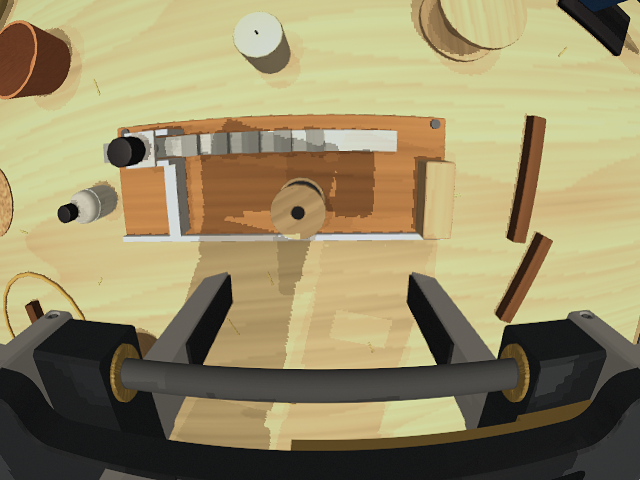

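The wrist view shows the reel's hole at (298,212), the knob top at about (122,151), the end block's top face edge at x≈425, the plate at about (176,200), and board corners at (123,240) and (444,118).

```bash
python3 - <<'E'
from h import *
np.set_printoptions(precision=1,suppress=True)
w=lambda *a:wray('w1',*a)
print('reel',w(298,212,76),'knob',w(122,151,107))
print('blk face',w(425,163,45),w(423,237,45),w(417,236,12))
l0,l1=w(127,240,20),w(415,239,20); print('lip',l0,l1,np.degrees(np.arctan2(*(l0-l1)[1::-1])))
r0,r1=w(160,155,12),w(397,151,50); print(r1)
print('plate',w(165,163,42),w(181,236,42))
a,b=w(120,128,12),w(445,120,12);print('edge',a,b,np.linalg.norm(a-b),np.degrees(np.arctan2(*(a-b)[1::-1])))
E
```

```text
reel [ 569.5 -140.9   76. ] knob [644.   -6.1 107. ]
blk face [ 597.4 -260.8   45. ] [ 526.3 -255.1   45. ] [ 517.9 -257.2   12. ]
lip [550.6  59.7  20. ] [ 517.4 -252.9   20. ] 83.93828382173601
[ 610.9 -233.9   50. ]
plate [626.8 -14.9  42. ] [552.6 -18.1  42. ]
edge [674.2  47.6  12. ] [ 637.2 -295.3   12. ] 344.8333757842471 83.83266536644717
```

```bash
python3 -m handwheel '.5 .46 0 .05 0;0 0 -.9 0 0;0 0 -.9 0 0;0 0 -.9 0 0;0 0 -.8 0 0;0 0 -.47 0 0;0 0 0 0 0;0 0 0 0 1;0 0 0 0 1;0 0 0 0 1;0 0 0 0 1' 15
```

```text
clock: 2.07
eef_pos: [567.2, -145.6, 48.2]
eef_rot: [3.141, -0.002, -0.106]
wrist_force: [0.0, -1.3, -0.2]
finger_gap: 71.1
finger_force: 0.0
```

```bash
python3 -m handwheel '0 0 0 0 1;0 0 0 0 1;0 0 0 0 1;0 0 0 0 1;0 0 0 0 1;0 0 0 0 1;0 0 0 0 1'
```

```text
clock: 2.65
eef_pos: [566.6, -145.4, 46.9]
eef_rot: [3.141, -0.0, -0.106]
wrist_force: [-1.0, -0.0, 4.5]
finger_gap: 47.4
finger_force: 15.0
```

```bash
python3 -m handwheel '0 0 .5 0 1;0 0 .9 0 1;0 0 .9 0 1;0 0 .7 0 1;.1 .6 0 0 1;.13 .9 0 0 1;.13 .95 0 0 1;.13 .95 0 0 1;.13 .95 0 0 1;.13 .95 0 0 1;.13 .95 0 0 1;.13 .95 0 0 1' 20; python3 -m handwheel '.13 .95 0 0 1;.13 .95 0 0 1;.13 .95 0 0 1;.13 .8 0 0 1;.12 .5 0 0 1;0 0 0 0 1;0 0 0 0 1'
```

```text
clock: 3.65
eef_pos: [606.6, 144.6, 166.3]
eef_rot: [3.141, 0.001, -0.106]
wrist_force: [1.0, -0.3, -0.4]
finger_gap: 47.6
finger_force: 20.0
clock: 4.23
eef_pos: [632.0, 309.5, 165.5]
eef_rot: [3.141, 0.001, -0.104]
wrist_force: [0.8, 0.2, -1.0]
finger_gap: 47.1
finger_force: 20.0
```

```bash
python3 -m handwheel '-.1 -.09 -.7 0 1;0 0 -.8 0 1;0 0 -.8 0 1;0 0 -.5 0 1;0 0 -.2 0 1;0 0 -.13 0 1;0 0 0 0 1;0 0 0 0 1'
```

```text
clock: 4.9
eef_pos: [629.2, 305.0, 43.0]
eef_rot: [-3.141, -0.002, -0.106]
wrist_force: [-0.2, -0.0, -0.9]
finger_gap: 47.0
finger_force: 20.0
```

```bash
python3 -m handwheel '0 0 -.08 0 1;0 0 0 0 1;0 0 0 0 1;0 0 0 0 1'; python3 -c "
from h import *
save('wrist','w2')"
```

```text
clock: 5.23
eef_pos: [628.6, 305.2, 38.8]
eef_rot: [-3.141, -0.001, -0.106]
wrist_force: [0.2, -0.3, -0.4]
finger_gap: 47.3
finger_force: 20.0
```

```bash
python3 -m handwheel '0 0 -.03 0 1;0 0 0 0 1;0 0 0 0 .6;0 0 0 0 .4;0 0 0 0 .2;0 0 0 0 0;0 0 0 0 0;0 0 0 0 0;0 0 .2 0 0;0 0 .8 0 0;0 0 .9 0 0;0 0 .9 0 0'; python3 -c "
from h import *
save('wrist','w2b');save('scene','s2')"
```

```text
clock: 6.28
eef_pos: [628.1, 304.9, 150.7]
eef_rot: [3.141, 0.001, -0.106]
wrist_force: [-0.3, -0.3, 1.2]
finger_gap: 94.3
finger_force: 0.0
```

View pics/w2b.png

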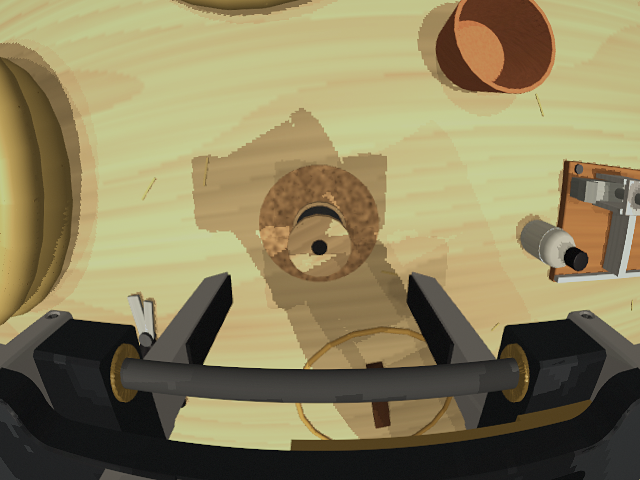

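The reel stands upright well inside the mat; its hole is at (319,247) and the mat's centre near (319,223). Now I go to the knob.

```bash
python3 -m handwheel '.02 -.5 0 0 0;.03 -.8 0 0 0;.03 -.85 0 0 0;.03 -.85 0 0 0;.03 -.85 0 0 0;.03 -.85 0 0 0;.03 -.85 0 0 0;.03 -.85 0 0 0;.03 -.8 0 0 0;.03 -.65 0 0 0;0 0 0 0 0;0 0 0 0 0'; python3 - <<'E'
from h import *
save('wrist','w3'); import cv2
im=cv2.imread('pics/w3.png'); cv2.imwrite('pics/w3.png',im[100:420,120:520])
print(wproj('w3',(641,-9,107)))
E
```

```text
clock: 7.38
eef_pos: [640.1, -10.1, 149.2]
eef_rot: [-3.142, -0.0, -0.108]
wrist_force: [0.4, 0.0, 1.2]
finger_gap: 93.8
finger_force: 0.0
(np.float64(320.2369446665596), np.float64(264.8559930441287))
```

View pics/w3.png

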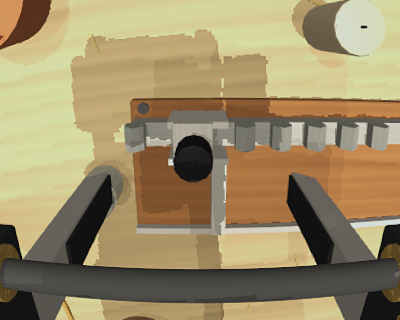

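The knob top is at crop (193,165), full frame (313,265), centred between the fingers to within a few mm, and the candle and glue are clear.

```bash
python3 -m handwheel '.02 0 -.6 0 0;0 0 -.7 0 0;0 0 -.4 0 0;0 0 -.2 0 0;0 0 0 0 .5;0 0 0 0 .9;0 0 0 0 .9;0 0 0 0 1;0 0 0 0 1;0 0 0 0 1;0 0 0 0 1;0 0 0 0 1' 20;python3 -m handwheel '0 0 0 0 1;0 0 0 0 1;0 0 0 0 1;0 0 0 0 1;0 0 0 0 1;0 0 0 0 1;0 0 0 0 1'
```

```text
clock: 8.43
eef_pos: [640.9, -9.0, 73.3]
eef_rot: [-3.142, -0.0, -0.106]
wrist_force: [-0.6, 0.3, -0.2]
finger_gap: 44.6
finger_force: 0.0
clock: 9.02
eef_pos: [640.9, -8.9, 73.1]
eef_rot: [-3.142, -0.0, -0.106]
wrist_force: [0.0, -0.5, 0.2]
finger_gap: 25.7
finger_force: 20.0
```

```bash
python3 -m handwheel '0 0 .3 0 1;0 0 .31 0 1;0 0 0 0 1;0 0 0 0 1' 30;python3 -m handwheel '-.02 -.2 0 0 1;-.04 -.4 0 0 1;-.06 -.5 0 0 1;-.06 -.5 0 0 1;-.06 -.5 0 0 1;-.06 -.5 0 0 1;-.05 -.4 0 0 1;-.02 -.25 0 0 1;0 0 0 0 1;0 0 0 0 1'; python3 - <<'E'
from h import *
save('wrist','w4');save('scene','s4')
im=cv2.imread('pics/s4.png'); cv2.imwrite('pics/c4.png',cv2.resize(im[155:300,195:345],None,fx=4,fy=4,interpolation=2))
E
```

```text
clock: 9.35
eef_pos: [640.8, -9.0, 97.7]
eef_rot: [3.142, -0.0, -0.106]
wrist_force: [0.9, -0.1, -2.9]
finger_gap: 25.3
finger_force: 30.0
clock: 10.18
eef_pos: [626.8, -140.5, 97.3]
eef_rot: [3.141, -0.003, -0.107]
wrist_force: [8.6, -0.9, -4.1]
finger_gap: 25.5
finger_force: 30.0
```

View pics/w4.png

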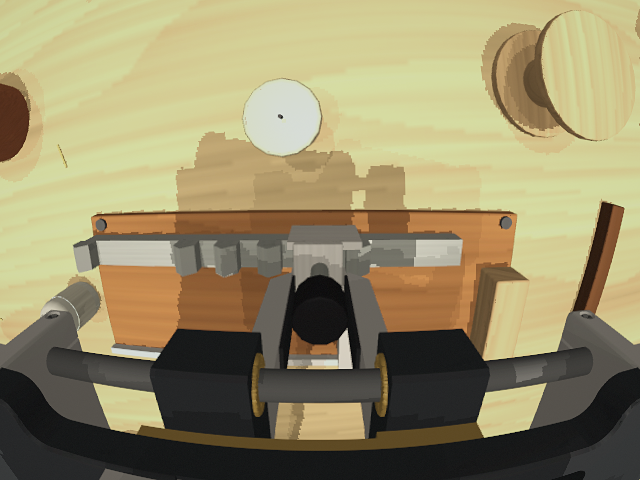

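The wrist view shows teeth at u≈187, 227, 270 and 355, with one hidden under the carriage at about 312. The carriage centre is at about 321 and notch 0 at about 333, so roughly 9 mm remain, in agreement with the measured travel.

```bash
python3 -m handwheel '0 -.12 0 0 1;0 -.1 0 0 1;0 0 0 0 1;0 0 0 0 1;0 0 -.2 0 1;0 0 -.2 0 1;0 0 -.1 0 1;0 0 0 0 1;0 0 0 0 1'
```

```text
clock: 11.03
eef_pos: [625.9, -149.2, 75.7]
eef_rot: [3.14, 0.0, -0.106]
wrist_force: [7.3, -11.2, -9.2]
finger_gap: 25.2
finger_force: 30.0
```

```bash
python3 -m handwheel '0 -.03 -.05 0 1;0 0 0 0 1;0 0 0 0 .6;0 0 0 0 .5;0 0 0 0 .4;0 0 0 0 .4;0 0 .2 0 .4;0 0 .8 0 .4;0 0 .8 0 .4;0 0 0 0 .4'; python3 - <<'E'
from h import *
save('wrist','w5')
im=cv2.imread('pics/w5.png'); cv2.imwrite('pics/c5.png',im[150:420,60:560])
E
```

```text
clock: 11.87
eef_pos: [628.3, -149.5, 154.8]
eef_rot: [3.14, -0.009, -0.106]
wrist_force: [1.5, 0.4, 1.1]
finger_gap: 56.2
finger_force: 0.0
```

View pics/c5.png

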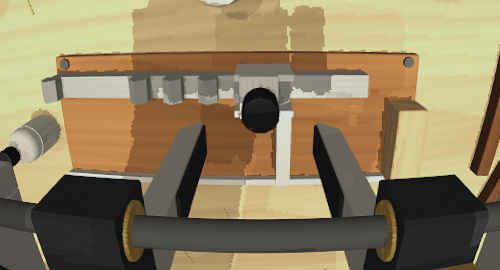

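```bash
python3 - <<'E'
from h import *
np.set_printoptions(precision=1,suppress=True)
w=lambda *a:wray('w5',*a)
def wp(f,u,v):
    a=np.load(f+'.npz');K=a['K'];T=a['T'];z=float(np.median(a['d'][v-2:v+3,u-2:u+3]))
    x,y=(u-K[0,2])/K[0,0],(v-K[1,2])/K[1,1]; r=np.hypot(x,y); t=np.tan(r)/r
    return T[:3,:3]@np.array([x*t*z,y*t*z,z])+T[:3,3]
print('knob',wp('w5',321,267),wp('w5',318,262),wp('w5',321,275),'carr',wp('w5',322,222),'w3 knob',wp('w3',313,265),wp('w3',316,270),'carr3',wp('w3',321,220),'plate',wp('w5',345,300))
p=w(351,290,42);b=w(448,300,45);print(p,b,(p-b)@[.109,.994,0])
E
python3 - <<'E'
import cv2
im=cv2.imread('pics/w5.png'); cv2.imwrite('pics/c6.png',cv2.resize(im[200:350,260:510],None,fx=3,fy=3))
E
```

```text
knob [ 624.3 -149.5  101.5] [ 627.9 -147.9  101.2] [ 618.8 -149.   101.6] carr [ 641.1 -152.4   43.8] w3 knob [640.4  -4.3 104.2] [636.8  -5.8 104.3] carr3 [657.4 -11.4  53.1] plate [ 569.6 -164.9   38.9]
[ 579.7 -170.6   42. ] [ 560.4 -255.5   45. ] 86.49680515697128
```

View pics/c6.png

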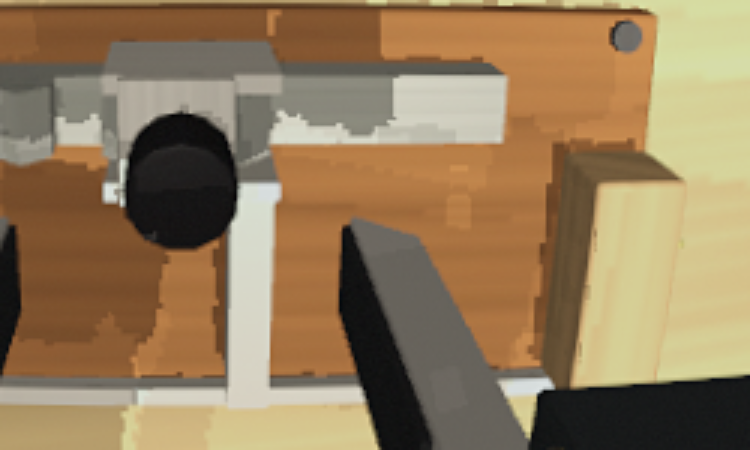

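The stop is seated in notch 0: the knob top is at its "down" height and the gap measures about 92 mm against 93. Next I fly to the stick in the hoop.

```bash
python3 -m handwheel '-.2 .5 0 .18 .4;-.4 .85 0 .18 .4;-.4 .85 0 .18 .4;-.4 .85 0 .18 .4;-.4 .85 0 .18 .4;-.4 .85 0 .18 .4;-.4 .85 0 .18 .4;-.4 .85 0 .18 .4;-.4 .85 0 .18 .4;-.4 .85 0 .18 .4;-.4 .85 0 .2 .4;-.4 .85 0 .2 .4';python3 -m handwheel '-.2 .4 0 0 .4;-.1 .1 0 0 .4;0 0 0 0 .4;0 0 0 0 .4'; python3 - <<'E'
from h import *
save('wrist','w7'); p=np.load('w7.npz')['p']
h=cv2.cvtColor(p,cv2.COLOR_RGB2HSV); u,v=map(int,wproj('w7',(432,263,18))); print(u,v,h[v,u])
for th in (90,110):
    m=((h[...,2]<th+25)&(h[...,1]>110)).astype(np.uint8); m[:, :]=cv2.morphologyEx(m,cv2.MORPH_OPEN,np.ones((3,3)))
    n,l,s,c=cv2.connectedComponentsWithStats(m); k=l[v,u]; print(k,s[k],c[k])
    if k:
        cs,_=cv2.findContours((l==k).astype(np.uint8),0,1); q=max(cs,key=cv2.contourArea)[:,0]
        W=np.array([wray('w7',a,b,18)[:2] for a,b in q],np.float32); print(cv2.minAreaRect(W))
im=cv2.imread('pics/w7.png'); cv2.imwrite('pics/c7.png',im[100:420,120:520])
E
```

```text
clock: 12.92
eef_pos: [440.7, 246.4, 147.1]
eef_rot: [3.141, 0.001, 0.087]
wrist_force: [0.8, -0.5, -0.7]
finger_gap: 56.7
finger_force: 0.0
clock: 13.25
eef_pos: [430.2, 264.4, 147.2]
eef_rot: [3.141, 0.0, 0.086]
wrist_force: [0.9, -0.2, 0.9]
finger_gap: 56.7
finger_force: 0.0
320 229 [ 12 168  70]
10 [ 313  180   23   97 2032] [323.8484252  227.37942913]
((432.4106140136719, 260.5693664550781), (85.21675109863281, 18.00619125366211), 3.968625068664551)
8 [ 313  179   23   98 2112] [323.79545455 227.17518939]
((432.8258972167969, 260.4105529785156), (85.89371490478516, 18.796628952026367), 4.629756450653076)
```

View pics/c7.png

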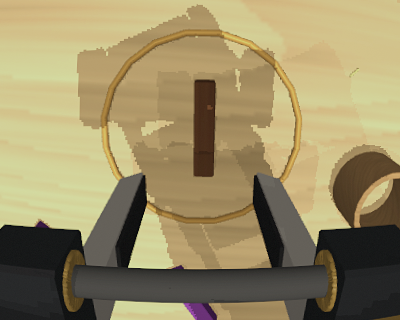

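The stick in the hoop is centred at crop (204,127), full frame (324,227). It is dark brown, 85.2 x 18.0 mm, so it is stick85; the purple ones are outside the hoop. I grasp it.

```bash
python3 -m handwheel '.05 -.08 -.8 -.1 .4;0 0 -.9 0 .4;0 0 -.9 0 .4;0 0 -.6 0 .4;0 0 -.25 0 .4;0 0 -.1 0 .4;0 0 0 0 .4;0 0 0 0 .4;0 0 0 0 .4' 15;
```

```text
clock: 14.05
eef_pos: [433.0, 262.1, 7.0]
eef_rot: [-3.141, -0.002, 0.077]
wrist_force: [0.6, -0.4, 0.2]
finger_gap: 56.6
finger_force: 0.0
```

```bash
python3 -m handwheel '0 -.03 -.05 0 .4;0 0 0 0 .7;0 0 0 0 .8;0 0 0 0 1;0 0 0 0 1;0 0 0 0 1;0 0 0 0 1;0 0 0 0 1;0 0 0 0 1;0 0 0 0 1' 15;python3 -m handwheel '0 0 .3 0 1;0 0 .9 0 1;0 0 .9 0 1;0 0 .9 0 1;0 0 .7 0 1;0 0 0 0 1;0 0 0 0 1'; python3 - <<'E'
from h import *
save('wrist','w8');s=read_state(); print(s['eef_pos'])
p=np.load('w8.npz')['p'];h=cv2.cvtColor(p,cv2.COLOR_RGB2HSV)
im=cv2.imread('pics/w8.png'); cv2.imwrite('pics/c8.png',cv2.resize(im[200:400,220:420],None,fx=3,fy=3))
E
```

```text
clock: 14.88
eef_pos: [432.1, 260.7, 3.5]
eef_rot: [-3.142, 0.0, 0.077]
wrist_force: [-0.2, 0.7, 0.8]
finger_gap: 17.8
finger_force: 15.0
clock: 15.47
eef_pos: [432.5, 260.9, 152.5]
eef_rot: [-3.141, -0.002, 0.077]
wrist_force: [-0.4, -0.3, -1.1]
finger_gap: 17.4
finger_force: 15.0
[431.862223   260.52722444 150.97859992]
```

View pics/c8.png

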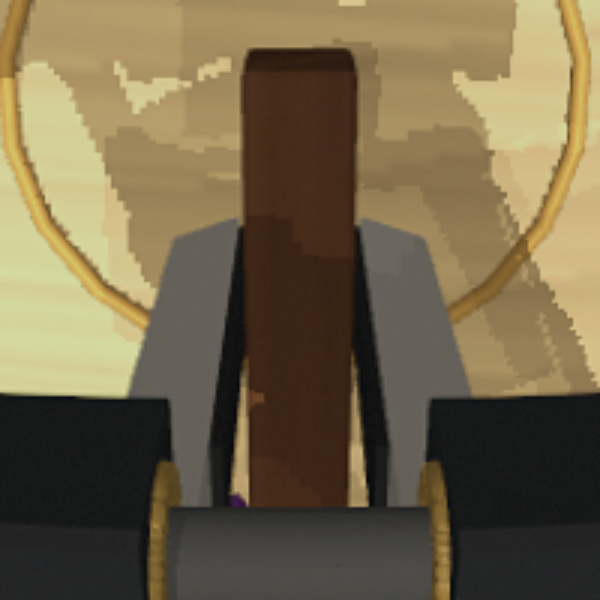

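The held stick's far top edge is at crop (300,72), full frame (320,224). I use it to get the stick's offset along its length.

```bash
python3 - <<'E'
from h import *
T=np.array([432,260.7])
for z in(165.5,167): 
    f=wray('w8',320,224,z)[:2]; print(f-T, (f-T)@[np.cos(.077),np.sin(.077)])
f=wray('w8',320,217,148)[:2]; print('bottom',(f-T)@[np.cos(.077),np.sin(.077)])
E
```

```text
[40.79912434  2.88800283] 40.90039162634389
[41.15819829  2.91835978] 41.26073680066208
bottom 40.285404600318216
```

```bash
python3 -m handwheel '.1 -.4 0 .9 1;.2 -.75 0 1 1;.2 -.75 0 1 1;.2 -.75 0 1 1;.2 -.75 0 1 1;.2 -.75 0 1 1;.2 -.75 0 1 1;.2 -.75 0 1 1;.2 -.75 0 1 1;.2 -.75 0 1 1;.2 -.75 0 1 1;.2 -.75 0 1 1';python3 -m handwheel '.2 -.75 0 1 1;.2 -.75 0 1 1;.2 -.75 0 1 1;.2 -.75 0 1 1;.2 -.5 0 0 1;0 0 0 0 1;0 0 0 0 1;0 0 0 0 1'; python3 - <<'E'
from h import *
s=read_state(); print(s['eef_pos'],s['eef_rot'],s['joints'])
p=np.array(s['eef_pos'])[:2]; print((np.array([563.9,-215.3])-p)/40,(83.9-np.degrees(s['eef_rot'][2]))/5)
E
```

```text
clock: 16.52
eef_pos: [523.5, -86.8, 149.5]
eef_rot: [-3.139, 0.001, 1.12]
wrist_force: [0.6, 1.0, -1.0]
finger_gap: 17.7
finger_force: 15.0
clock: 17.18
eef_pos: [563.5, -224.5, 150.0]
eef_rot: [-3.139, -0.001, 1.465]
wrist_force: [0.4, 1.0, 0.2]
finger_gap: 18.0
finger_force: 15.0
[ 563.46952847 -224.54833914  149.95208157] [-3.13924977e+00 -9.09591633e-04  1.46478646e+00] [-4.39639156e-01  4.73833738e-01  1.41328877e+00  9.69350361e-05
  1.25698171e+00 -3.33660397e-01]
[0.01076179 0.23120848] -0.005216455744388782
```

```bash
python3 -m handwheel '.01 .23 -.3 0 1;0 0 -.8 0 1;0 0 -.8 0 1;0 0 -.1 0 1;0 0 0 0 1;0 0 0 0 1;0 0 0 0 1'; python3 - <<'E'
from h import *
save('wrist','w9'); save('scene','s9');s=read_state();print(s['eef_pos'],s['eef_rot'])
a=cv2.imread('pics/w9.png')[100:400,160:480]; b=cv2.imread('pics/s9.png')[155:275,205:325]
cv2.imwrite('pics/c9.png',np.hstack([cv2.resize(a,(400,375)),cv2.resize(b,(375,375),interpolation=2)]))
E
```

```text
clock: 17.77
eef_pos: [565.4, -216.3, 73.6]
eef_rot: [3.139, 0.001, 1.465]
wrist_force: [-0.3, 0.9, 0.4]
finger_gap: 17.9
finger_force: 15.0
[ 565.15565331 -216.37219278   73.23192127] [3.13914316e+00 8.05787116e-04 1.46488300e+00]
```

View pics/c9.png

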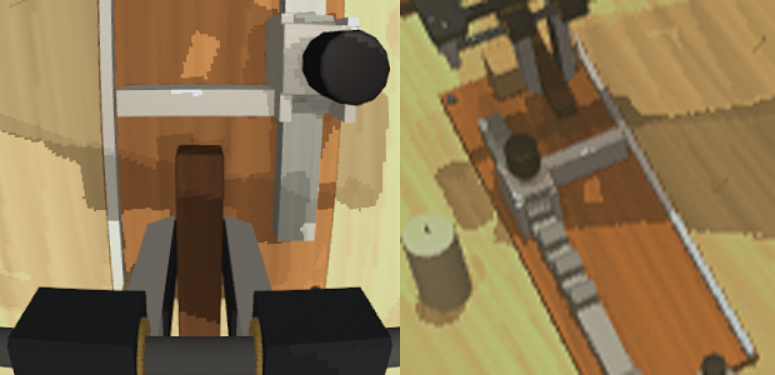

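I have now viewed 13 pictures, over the limit of 10, so I view no more and continue with numbers. In the last one the stick is aligned with the trough, its far end at left-panel (200,154) and the plate face edge at (197,117).

```bash
python3 - <<'E'
from h import *
e=np.array([.1063,.9943])
s=wray('w9',320,223.2,87.7)[:2]; p=wray('w9',317.6,193.6,42)[:2]
print(s,p,(p-s)@e, (s-np.array([565.2,-216.3]))@e)
# exact edges down the centre column
im=np.load('w9.npz')['p'].astype(int); print([(v,im[v,320].tolist()) for v in range(186,232,2)])
E
```

```text
[ 571.81329104 -176.95632844] [ 571.34600396 -170.44166467] 6.427857573069388 39.822405467217926
[(186, [194, 188, 175]), (188, [193, 187, 174]), (190, [194, 187, 173]), (192, [174, 156, 134]), (194, [140, 91, 50]), (196, [141, 92, 52]), (198, [141, 92, 53]), (200, [140, 92, 52]), (202, [140, 94, 54]), (204, [140, 93, 53]), (206, [140, 93, 53]), (208, [140, 93, 53]), (210, [141, 93, 53]), (212, [138, 92, 53]), (214, [130, 86, 50]), (216, [56, 36, 19]), (218, [46, 29, 15]), (220, [53, 32, 20]), (222, [44, 27, 16]), (224, [75, 49, 30]), (226, [82, 49, 30]), (228, [82, 52, 31]), (230, [82, 52, 30])]
```

```bash
python3 -m handwheel '-.02 .06 0 0 1;0 0 -.4 0 1;0 0 -.5 0 1;0 0 -.25 0 1;0 0 0 0 1;0 0 0 0 1;0 0 0 0 1';  python3 - <<'E'
from h import *
save('wrist','w10'); s=read_state(); print(s['eef_pos'],s['wrist_force'])
z=s['eef_pos'][2]-3.5+18; e=np.array([.1063,.9943]); t=s['eef_pos'][:2]
a,b=wray('w10',320,0,z),0
im=np.load('w10.npz')['p'].astype(int); print([(v,im[v,320].tolist()) for v in range(150,240,2)])
E
```

```text
clock: 18.45
eef_pos: [564.2, -213.9, 26.6]
eef_rot: [3.14, 0.0, 1.465]
wrist_force: [-0.4, 0.5, 0.0]
finger_gap: 17.8
finger_force: 15.0
[ 564.25120148 -213.97328913   26.65947614] [ 0.06369857 -0.47546555 -0.16381682]
[(150, [192, 132, 78]), (152, [192, 132, 76]), (154, [192, 132, 77]), (156, [192, 132, 76]), (158, [191, 132, 75]), (160, [191, 130, 75]), (162, [192, 131, 76]), (164, [192, 132, 77]), (166, [191, 132, 77]), (168, [192, 132, 77]), (170, [184, 125, 72]), (172, [138, 90, 51]), (174, [140, 91, 52]), (176, [140, 91, 53]), (178, [124, 77, 40]), (180, [115, 113, 104]), (182, [117, 112, 103]), (184, [116, 112, 102]), (186, [157, 151, 139]), (188, [195, 189, 176]), (190, [195, 188, 174]), (192, [194, 188, 173]), (194, [193, 187, 174]), (196, [193, 187, 173]), (198, [192, 186, 172]), (200, [192, 187, 172]), (202, [192, 186, 172]), (204, [192, 186, 172]), (206, [192, 185, 171]), (208, [192, 185, 172]), (210, [191, 184, 171]), (212, [187, 179, 165]), (214, [125, 78, 40]), (216, [48, 31, 17]), (218, [48, 32, 17]), (220, [52, 33, 21]), (222, [45, 28, 17]), (224, [75, 49, 28]), (226, [83, 50, 31]), (228, [82, 52, 32]), (230, [83, 52, 32]), (232, [82, 53, 32]), (234, [82, 53, 32]), (236, [82, 52, 30]), (238, [83, 52, 31])]
```

```bash
python3 - <<'E'
from h import *
e=np.array([.1063,.9943]); 
s=wray('w10',320,223.3,41.1)[:2];p=wray('w10',320,213.2,42)[:2];print(s,p,(p-s)@e)
E
```

```text
[ 570.76831022 -174.61554103] [ 571.27423829 -169.78609688] 4.855696472120888
```

```bash
python3 -m handwheel '0 .02 -.15 0 1;0 0 -.08 0 1;0 0 0 0 1;0 0 0 0 1;0 0 0 0 1';
```

```text
clock: 18.92
eef_pos: [563.7, -213.0, 16.3]
eef_rot: [-3.142, 0.0, 1.465]
wrist_force: [0.4, -0.3, 0.3]
finger_gap: 18.0
finger_force: 15.0
```

Bottom is about 1 mm above the floor with no contact force. I lower the last bit, release with a small opening, and retreat.

```bash
python3 -m handwheel '0 0 -.02 0 1;0 0 0 0 1;0 0 0 0 1;0 0 0 0 .75;0 0 0 0 .68;0 0 0 0 .68;0 0 0 0 .68;0 0 .2 0 .68;0 0 .5 0 .68;0 0 .9 0 .68;0 0 .9 0 .68;0 0 0 0 .68'; python3 - <<'E'
from h import *
np.set_printoptions(precision=1,suppress=True)
e=np.array([.1063,.9943])
save('wrist','w11'); p=np.load('w11.npz')['p'];h=cv2.cvtColor(p,cv2.COLOR_RGB2HSV)
u,v=map(int,wproj('w11',(565,-200,30))); m=((h[...,2]<100)&(h[...,1]>110)).astype(np.uint8); m=cv2.morphologyEx(m,cv2.MORPH_OPEN,np.ones((3,3)))
n,l,s,c=cv2.connectedComponentsWithStats(m);k=l[v,u];print(u,v,h[v,u],k,s[k])
cs,_=cv2.findContours((l==k).astype(np.uint8),0,1);q=max(cs,key=cv2.contourArea)[:,0]
W=np.array([wray('w11',a,b,30)[:2] for a,b in q],np.float32);print(cv2.minAreaRect(W))
print(read_state()['eef_pos'])
a=np.load('w11.npz');K=a['K'];T=a['T']
for (x,y) in ((320,v),(320,v-15),(320,v+15)):
    z=float(np.median(a['d'][y-2:y+3,x-2:x+3])); X,Y=(x-K[0,2])/K[0,0],(y-K[1,2])/K[1,1];r=np.hypot(X,Y);t=np.tan(r)/r
    print(T[:3,:3]@np.array([X*t*z,Y*t*z,z])+T[:3,3])
print([(vv,p[vv,320].tolist()) for vv in range(v-110,v-20,5)])
E
```

```text
clock: 19.92
eef_pos: [566.3, -214.0, 123.3]
eef_rot: [3.132, 0.003, 1.465]
wrist_force: [1.0, -0.9, 0.4]
finger_gap: 30.0
finger_force: 0.0
313 224 [ 12 161  81] 4 [ 302  186   25   76 1765]
((565.4567260742188, -199.6209259033203), (57.50799560546875, 17.945945739746094), 84.21642303466797)
[ 565.3 -213.6  119.9]
[ 569.9 -201.    25.1]
[ 571.1 -189.5   25.2]
[ 568.7 -212.6   25.3]
[(114, [147, 97, 54]), (119, [197, 136, 79]), (124, [199, 139, 80]), (129, [199, 138, 81]), (134, [199, 138, 80]), (139, [198, 137, 79]), (144, [198, 138, 79]), (149, [198, 138, 78]), (154, [142, 93, 51]), (159, [145, 96, 52]), (164, [117, 87, 60]), (169, [198, 191, 178]), (174, [197, 189, 176]), (179, [194, 188, 175]), (184, [182, 173, 158]), (189, [76, 48, 29]), (194, [78, 48, 28]), (199, [77, 49, 29])]
```

```bash
python3 -m handwheel '0 0 .9 0 .68;0 0 .9 0 .68;-.5 0 .4 0 .68;-.9 0 0 0 .68;-.9 0 0 0 .68;-.9 0 0 0 .68;0 0 0 0 .68;0 0 0 0 .68'; python3 - <<'E'
from h import *
np.set_printoptions(precision=1,suppress=True)
save('wrist','w12');save('scene','s12');save('side','d12')
for f,g in(('scene0','s12'),('side0','d12')):
    A,B=[cv2.GaussianBlur(cv2.cvtColor(np.load(x+'.npz')['p'],cv2.COLOR_RGB2HSV),(3,3),0).astype(int) for x in(f,g)]
    for n,(u,v) in (dict(s145=(223,150),s115=(262,131),candle=(214,232),glue=(306,283),pot=(250,338),roll=(380,240),sec=(445,412),p1=(468,267),p2=(492,320)) if g[0]=='s' else dict(glue=(277,255),candle=(281,187),pot=(197,240),roll=(361,290),s145=(376,162))).items():
        print(g,n,np.abs(A-B)[v-6:v+7,u-6:u+7,1].mean().round(1),end='; ')
    print()
p=np.load('s12.npz')['p'];h=cv2.cvtColor(p,cv2.COLOR_RGB2HSV)
_,P=cloud('s12')
m=((h[...,2]<125)&(h[...,1]>130)&(P[...,2]>18)&(P[...,2]<40)).astype(np.uint8)
n,l,s,c=cv2.connectedComponentsWithStats(m)
for k in range(1,n):
    if s[k,4]>40: print(s[k],ray('s12',*c[k],30))
h=P[:,:,2]; box=(abs(P[...,0]-628)<40)&(abs(P[...,1]-306)<40)&(h>55); print('reel top',box.sum(),np.median(P[box],0))
box=(abs(P[...,0]-626)<18)&(abs(P[...,1]+150)<18)&(h>90); print('knob',box.sum(),np.median(P[box],0))
x,P0=cloud('scene0'); b=(abs(P0[...,0]-640)<18)&(abs(P0[...,1]+8)<18)&(P0[...,2]>90); print('knob0',np.median(P0[b],0))
a=cv2.imread('pics/w12.png'); 
E
```

```text
clock: 20.63
eef_pos: [434.8, -213.0, 203.6]
eef_rot: [3.141, 0.0, 1.464]
wrist_force: [0.9, 0.8, -0.1]
finger_gap: 30.0
finger_force: 0.0
s12 s145 1.2; s12 s115 1.6; s12 candle 0.4; s12 glue 0.7; s12 pot 0.6; s12 roll 0.9; s12 sec 2.7; s12 p1 1.8; s12 p2 0.9; 
d12 glue 1.2; d12 candle 1.9; d12 pot 3.1; d12 roll 2.6; d12 s145 5.3; 
[ 77 104  19  16  80] [ 830.4 -721.7   30. ]
[ 92 132  17  13  79] [ 837.6 -608.1   30. ]
[ 29 143  15  13  54] [ 994.6 -663.2   30. ]
[ 59 147  43  29 330] [ 921.9 -552.3   30. ]
[245 178  18  24 165] [ 565.2 -219.5   30. ]
[ 75 183  28  11 132] [ 929.6 -458.8   30. ]
[369 228  24  11  97] [365.5  67.8  30. ]
[367 246  29  13 101] [401.2 117.   30. ]
[136 303  11  18  70] [953.8 -55.   30. ]
[101 309  23  30 242] [1020.2  -58.7   30. ]
[234 325  34  23 182] [770.4 124.5  30. ]
[117 328  40  31 300] [991.9  13.8  30. ]
[169 328  14  17  70] [913.4  40.2  30. ]
[239 346  30  15  79] [785.5 182.3  30. ]
[181 419  74  61 328] [958.8 285.2  30. ]
[273 423   9  57 108] [847.8 393.8  30. ]
reel top 382 [627.4 306.7  65.3]
knob 105 [ 626.2 -143.4  102.6]
knob0 [641.5  -1.7 102.8]
```

```bash
python3 -c "
from cell import sign_off; print(sign_off())"
```

```text
the job is handed in; nothing more can be done
None
```

The job is handed in after about 21 s of robot time: the reel stands upright on the mat, the knob is down in the notch at 0 (93 mm gap), and the hoop's 85 mm stick lies flat in that gap, but I viewed 13 pictures, three over the limit of 10.

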